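# Snap the heat-sink board onto its standoffs

### The arm

A 6-joint arm with a two-finger parallel gripper is mounted at the origin on a cart in front of the work surface, level with it; the furniture and walls round the work are solid. World frame = base frame: x ahead of the robot, y to its left, z up, the work surface at z = 0. Lengths are in m, angles in rad, forces in N, time in s.
With the tool pointing down it reaches from about 0.4 to 0.825 m from the base axis. Payload 7 kg.
Tool frame: the origin (TCP) lies on the centre line of the jaws, within the pads' length; the fingertips stand 25 mm ahead of it and the grasp point (between the pads) lies 6 mm ahead of it; z points along the fingers, y is the direction in which the jaws open and shut (so a half turn about z gives the same grasp; the last joint's range is limited). The gripper opens to 88 mm and grips with 3 to 60 N. Pads are 19 mm wide; open, the fingers measure 130 mm over their backs; the gripper's body (78 mm by 193 mm) begins 47 mm behind the grasp point.
Start: joints at [1.437, 0.359, 0.012, 0, -1.224, -0.288], TCP at [0.276, 0.616, 0.252] pointing down, gripper open.
Joint ranges: [-3.07, 3.07], [-1.43, 2.12], [-1.02, 1.25], [-3.03, 1.67], [-3.05, -0], [-3.03, 3.03]. Speed limits (rad/s): [2.39, 2.39, 3.01, 3.14, 3.14, 3.14].

### API

Orientations are given as [roll, pitch, yaw] about the fixed x, y, z axes, in that order (R = Rz(yaw) Ry(pitch) Rx(roll)).
In Python, from station import * gives the robot as it stands. The module is installed in compiled form; this text tells all that it offers.
- The arm moves only by the tool step_arm, never from a script. Its argument "commands" is text: rows parted by semicolons, each of 6 numbers parted by spaces: the shift along the tool's x, y, z in mm, then the turn, a rotation vector about the tool's x, y, z in rad. A call has 1 to 8 rows; each row shifts and turns the commanded pose from where the row before left it, along the tool's axes as they then stand; what a row does not reach is not made up. A row lasts 1/8 s, in which the tool goes at most 62.5 mm and 10.7 degrees, less where a joint would pass 70% of its speed; a pose out of reach is approached as far as the arm can. A call is refused whole if a number of a shift passes 62.5 or a number of a turn 0.188, either way. A call with a gripper value outside its range is refused whole. "jaw" is the finger opening in mm, from 0 to 87.6, set as the call begins (left out, the last holds). The fingers move at their own pace and stop on an object; "grip_force" is the grip in N (left out, the last holds). Time passes only in rows, so rows that do not move let the fingers close. It gives the time, the measured TCP pose, the force and the opening at its end, in the units of the state.
- get_state(): the state, without advancing time (a new reading comes with each control period).
- grab_frame(name): name is "scene" or "top"; returns a dict with "frame" (384x512x3 uint8, red, green, blue), "fovy" (degrees; the focal length in pixels is half the picture's height over the tangent of half this angle, whatever the lens; pixels are square), "cx", "cy" (the principal point, pixels), "rvec" (rotation vector, rad) and "tvec" (3), from world to camera coordinates, as OpenCV has them. Camera axes: x right, y down, z forward; pixel columns grow to the right and rows downward; lengths in m; the calibration is good to about 2 mm. A picture is of the moment at which its call begins. There is no depth.
- job_done(): hands the job in, once; it reports no verdict.
Trained networks look in a picture, given as the dict that the camera call returned (one of the last four; its "shot" number tells which), for a name from the list of things; names that differ only in an ending like _2 or _b are one class to them, and where a whole thing is asked for, a point or a joint stands for the part that bears it (a point fixed in the world has none). Each returns a list of dicts, best first, with "conf" (0 to 1); they miss things now and then, are a little off and sometimes report something else, mostly with a low value. They report only what shows in the picture. A call takes as long as a camera call.
- recognise(picture, name): "pixel" ([column, row] in pixels, amid what is visible of it).
The state is a dict: "t": time; "q": joint angles; "qd": joint speeds; "joint_efforts": joint torques, N m; "eef_pos": TCP position; "ee_rot": TCP orientation; "force": force on the tool from outside, world axes, zero at the start; "moment": the same for the moment, N m; "width": finger opening in m.
Only numpy, scipy, OpenCV 4.12 (cv2) and the standard library are available. Lean on these libraries where they do the work, as an engineer would, in place of code of your own. Each camera call takes 0.05 s, during which the arm holds its last target.

### The job

Two circuit boards for control units lie loosely on the barbed standoffs of their open grey casings. Press the board with the finned metal heat sink down (it is bare for pressing at both ends, either side of the heat sink) until all four posts have clicked through and it sits level and fully home on its standoffs. Leave the other board, the one with the three upright round capacitors, riding loose on its barbs as it is: it has to come out again.

Things in the scene. Friction and masses are not known exactly. Their poses are not given: they have to be found in the camera images.
- press_a (a point): Press spot on the heat-sink board (loose, dark green, 130 x 80 x 3 mm): on its top face, on the long centre line, 40 mm from the middle towards one end. Bare there: 20 to 48 mm from the middle, 22 mm either side of the line. Mid-board stands the heat sink, 36 mm along, 50 mm across, 24 mm tall. x runs along the board from press_b to press_a, z up. At the start the top rides 10 mm above home.
- press_b (a point): Second press spot on the same board, 40 mm from its middle towards the other end, same axes. Pressing here or at press_a takes about 6 to 10 N until that end's two posts click through their 9 mm holes (55 mm along, 30 mm across from the middle); the barbs then hold it and the board rests on solid shoulders.
- base_a_seat (a point): Fixed point of the casing under the heat-sink board: the centre of the board's top face when fully home, 25 mm above the bench. x along the casing, z up. The casing is a grey open tray fixed to the bench, 156 x 104 mm, rim 14 mm high, with four white standoffs; their barbed tips reach 16.5 mm above the top of a seated board. The other casing is the same.
- capacitor_board_mid (a point): Centre of the top face of the other board, to be left as it is: same size and colour, loose on the same kind of casing, but with three upright black capacitors with bright tops (17 mm wide, 24 mm tall) and no heat sink. x along the board, z up.

How it is judged:
By the outcome, as a careful person would: the job done as asked, in the order asked, and still so for the second after the job is handed in, with the robot touching nothing.
It also fails if it takes over 38 s, if anything falls off the work surface, if the arm or the gripper's body presses on something with over 40 N, if the wrist force passes 120 N, or if a joint passes its speed limit or range.

## Working session

There is one attempt and no reset: what is moved stays moved. The work goes in short steps, Python scripts to look and compute and a tool call to move; the robot and the scene stay as the last step left them, time stands still between calls to the robot, and variables do not carry over. Pictures are saved under pics/ and viewed, and the job is handed in when it is done.

Besides the shell and the picture viewer there is one more tool, called after "Request:" as name(argument=value, ...) on one line, values as JSON. step_arm: Moves the arm, as the interface text tells. Its arguments: {"type":"object","properties":{"commands":{"type":"string"},"jaw":{"type":"number"},"grip_force":{"type":"number"}},"required":["commands"]}

```bash
mkdir -p pics; cat > h.py <<'E'
from station import *
import numpy as np, cv2
def cam(p):
    f=p["frame"].shape[0]/2/np.tan(np.radians(p["fovy"])/2)
    K=np.array([[f,0,p["cx"]],[0,f,p["cy"]],[0,0,1.]])
    R=cv2.Rodrigues(np.array(p["rvec"],float))[0];t=np.array(p["tvec"],float)
    return K,R,t
def onplane(p,px,z):
    K,R,t=cam(p);d=R.T@np.linalg.inv(K)@np.array([px[0],px[1],1.]);o=-R.T@t
    return o+d*(z-o[2])/d[2]
def proj(p,X):
    K,R,t=cam(p);c=K@(R@np.array(X,float)+t);return c[:2]/c[2]
def tri(ps,pxs):
    Ps=[]
    for p in ps:
        K,R,t=cam(p);Ps.append(K@np.c_[R,t])
    X=cv2.triangulatePoints(Ps[0],Ps[1],np.array(pxs[0],float).reshape(2,1),np.array(pxs[1],float).reshape(2,1))
    return (X[:3]/X[3]).ravel()
def save(p,n): cv2.imwrite("pics/"+n,p["frame"][:,:,::-1])
E
python3 - <<'E'
from h import *
import pickle
s=get_state();print(s["t"],s["eef_pos"],s["ee_rot"],s["force"],s["width"])
P={}
for n in("scene","top"):
    p=grab_frame(n);P[n]=p;save(p,n+"0.png")
    for k in("press_a","base_a_seat","capacitor_board_mid"):
        print(n,k,[(np.round(r["pixel"],1),round(r["conf"],2),np.round(onplane(p,r["pixel"],.035),3)) for r in recognise(p,k)])
    K,R,t=cam(p);print(K[0,0],p["cx"],p["cy"],-R.T@t)
pickle.dump(P,open("p0.pkl","wb"))
E
```

```text
0.0 [0.27620214 0.61541551 0.25063901] [ 3.13995066e+00 -1.56785824e-04 -4.21945958e-01] [0.31444752 0.54089406 0.28601169] 0.08754677442529711
scene press_a [(array([196.9, 160.3]), 0.98, array([0.447, 0.135, 0.035]))]
scene base_a_seat [(array([201.5, 173.7]), 0.61, array([0.434, 0.074, 0.035]))]
scene capacitor_board_mid [(array([291.5, 267. ]), 0.94, array([ 0.462, -0.298,  0.035]))]
420.14255784099896 257.34398357120915 194.68533677320332 [ 0.13197366 -0.74555324  0.65183516]
top press_a [(array([167.2, 204. ]), 0.63, array([0.453, 0.137, 0.035]))]
top base_a_seat [(array([187.8, 201.2]), 0.84, array([0.459, 0.084, 0.035]))]
top capacitor_board_mid [(array([332.5, 196.2]), 0.7, array([ 0.463, -0.29 ,  0.035]))]
475.52834034097225 255.20258093976656 188.29745270440083 [ 0.31272261 -0.0760201   1.25549821]
```

```bash
python3 - <<'E'
import cv2
a=cv2.imread("pics/top0.png");cv2.imwrite("pics/top0c.png",cv2.resize(a[140:270,120:270],None,fx=5,fy=5,interpolation=cv2.INTER_CUBIC)[:600,:800] if 0 else cv2.resize(a[145:265,120:270],None,fx=5,fy=5,interpolation=cv2.INTER_CUBIC))
a=cv2.imread("pics/scene0.png");cv2.imwrite("pics/scene0c.png",cv2.resize(a[110:230,130:280],None,fx=5,fy=5,interpolation=cv2.INTER_CUBIC))
E
```

```text
(no output)
```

View pics/top0.png

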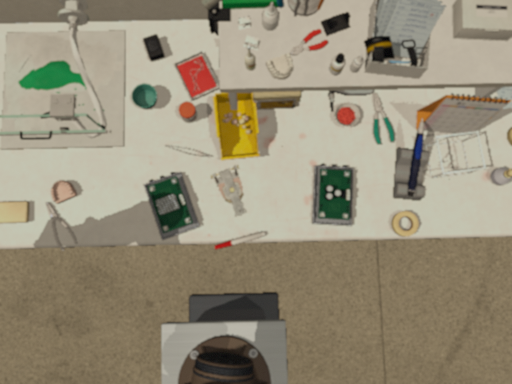

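View pics/scene0.png

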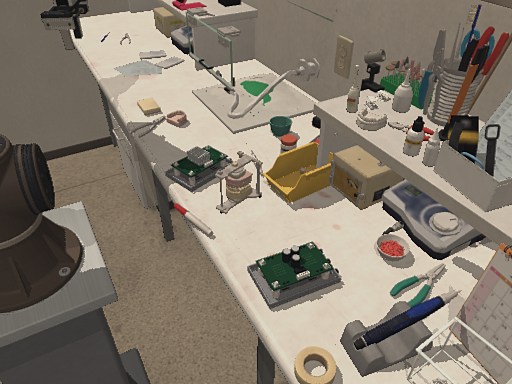

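View pics/top0c.png

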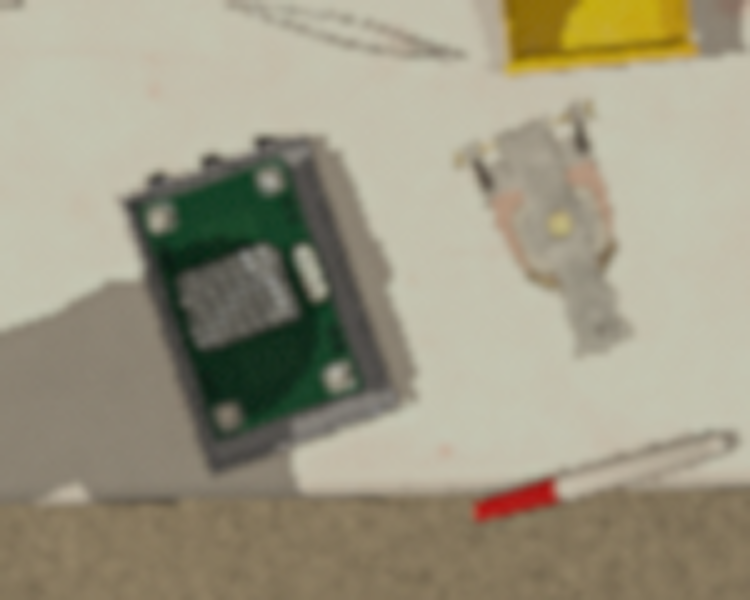

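View pics/scene0c.png

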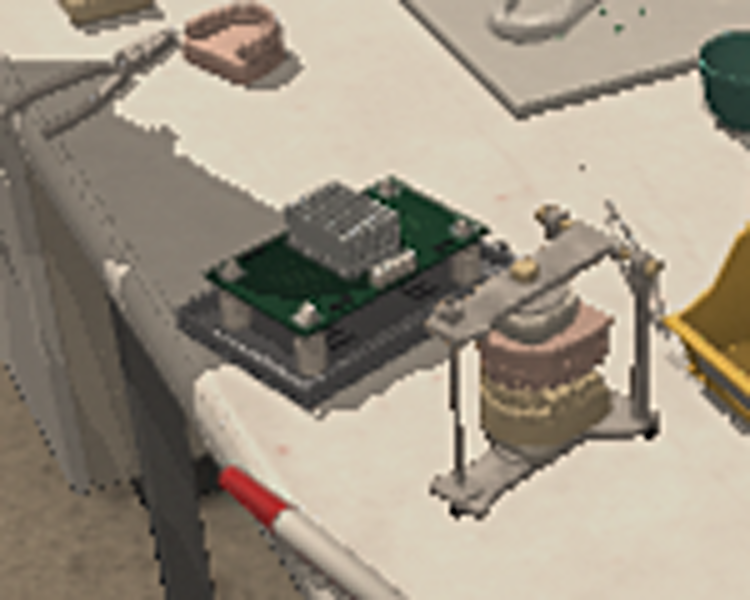

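The top view shows the heat-sink board at about (172, 203), with its post tips at (152,188), (174,181), (188,220) and (166,228). In the scene view it is near (196, 165). The capacitor board is on the right at (333, 196). Next I'll triangulate the post tips.

```bash
python3 - <<'E'
from h import *
import pickle
P=pickle.load(open("p0.pkl","rb"));T,S=P["top"],P["scene"]
o=lambda a,b,x,y:(x+a/5-.4,y+b/5-.4)
tips=[o(a,b,120,145) for a,b in[(161,215),(270,180),(340,377),(229,413)]]
sc=[o(a,b,130,110) for a,b in[(390,183),(465,228),(308,312),(230,268)]]
X=[]
for t in tips:
    w=onplane(T,t,.0415);print(np.round(w,4),np.round(proj(S,w),1))
print(np.round(sc,1))
# match by nearest
for t in tips:
    pr=proj(S,onplane(T,t,.0415));j=np.argmin([np.hypot(*(np.array(s)-pr)) for s in sc])
    x=tri([T,S],[t,sc[j]]);X.append(x);print(j,np.round(x,4))
X=np.array(X)
# fit model rect 110x60
c=X.mean(0);print("c",c,c-0, "top-only",np.mean([onplane(T,t,.0415) for t in tips],0), "scene-only",np.mean([onplane(S,t,.0415) for t in sc],0))
d=(X[0]+X[1]-X[2]-X[3])/2;e=(X[0]+X[3]-X[1]-X[2])/2
print("long",np.linalg.norm(d),np.degrees(np.arctan2(d[1],d[0])),"short",np.linalg.norm(e),np.degrees(np.arctan2(e[1],e[0])))
E
```

```text
[0.4954 0.1757 0.0415] [207.2 146.3]
[0.5124 0.1196 0.0415] [221.7 154.5]
[0.4097 0.084  0.0415] [190.7 172.2]
[0.3927 0.1405 0.0415] [176.2 162.9]
[[207.6 146.2]
 [222.6 155.2]
 [191.2 172. ]
 [175.6 163.2]]
0 [0.4959 0.1755 0.0418]
1 [0.5137 0.1198 0.0385]
2 [0.4102 0.0838 0.0419]
3 [0.392  0.1408 0.0409]
c [0.45294381 0.12998477 0.04076262] [0.45294381 0.12998477 0.04076262] top-only [0.45254243 0.12996526 0.0415    ] scene-only [0.45288357 0.12886785 0.0415    ]
long 0.10956630481641352 18.805515457321487 short 0.0591470648387729 107.71986336128477
```

```bash
python3 - <<'E'
from h import *
import pickle
P=pickle.load(open("p0.pkl","rb"));T,S=P["top"],P["scene"]
o=lambda a,b,x,y:np.array((x+a/5-.4,y+b/5-.4))
for n,t,ss in[("knobL",(463,160),[(550,215),(445,315)]),("knobR",(582,112),[(555,215),(650,262),(610,210)]),("mid",(560,222),[(527,275)])]:
    t=o(*t,120,145)
    for z in(.02,.06,.1,.14): print(n,z,np.round(onplane(T,t,z),3),np.round((proj(S,onplane(T,t,z))-(129.6,109.6))*5))
a=cv2.imread("pics/scene0.png");cv2.imwrite("pics/s0d.png",cv2.resize(a[140:225,200:280],None,fx=7,fy=7,interpolation=cv2.INTER_CUBIC))
E
```

```text
knobL 0.02 [0.524 0.022 0.02 ] [567. 346.]
knobL 0.06 [0.517 0.018 0.06 ] [556. 288.]
knobL 0.1 [0.51  0.015 0.1  ] [545. 227.]
knobL 0.14 [0.504 0.012 0.14 ] [533. 161.]
knobR 0.02 [ 0.548 -0.041  0.02 ] [670. 398.]
knobR 0.06 [ 0.541 -0.043  0.06 ] [659. 338.]
knobR 0.1 [ 0.533 -0.044  0.1  ] [647. 274.]
knobR 0.14 [ 0.525 -0.045  0.14 ] [634. 207.]
mid 0.02 [ 0.49  -0.029  0.02 ] [553. 420.]
mid 0.06 [ 0.484 -0.03   0.06 ] [542. 359.]
mid 0.1 [ 0.479 -0.032  0.1  ] [530. 294.]
mid 0.14 [ 0.473 -0.033  0.14 ] [518. 226.]
```

View pics/s0d.png

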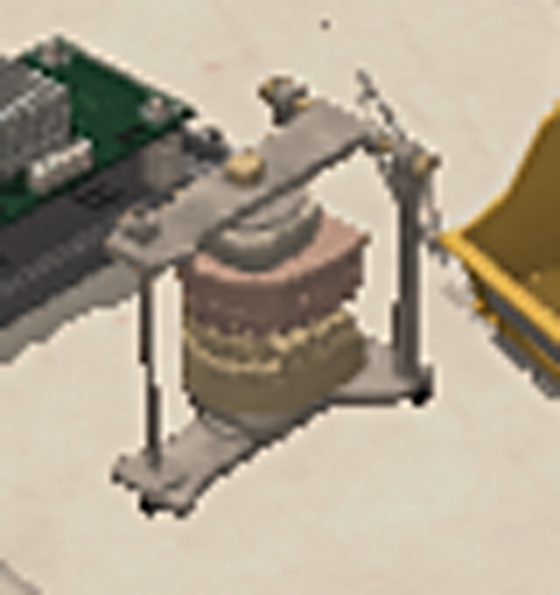

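Request:
step_arm(commands="0 0 0 0 0 -0.185; 0 0 0 0 0 -0.185; 0 0 0 0 0 -0.185; 0 0 0 0 0 -0.185; 5 50 0 0 0 0; 5 50 0 0 0 0; 5 50 0 0 0 0; 5 50 0 0 0 0", jaw=0, grip_force=20)

```text
t: 1.4
eef_pos: [0.3584, 0.4306, 0.2517]
ee_rot: [-3.141, -0.0, 0.319]
force: [0.4, -0.1, -0.2]
width: 0.013
```

Request:
step_arm(commands="5.4 52.5 0 0 0 0; 5.4 52.5 0 0 0 0; 5.4 52.5 0 0 0 0; 5.4 52.5 0 0 0 0; 5.4 52.5 20 0 0 0; 5.4 52.5 40 0 0 0; 0 0 0 0 0 0; 0 0 0 0 0 0")

```text
t: 2.4
eef_pos: [0.4864, 0.1458, 0.1943]
ee_rot: [3.141, -0.001, 0.317]
force: [0.4, 1.6, 0.2]
width: 0.0007
```

```bash
python3 - <<'E'
from h import *
s=get_state();print(s["t"],s["eef_pos"],s["ee_rot"],s["force"],s["width"])
p=grab_frame("scene");save(p,"s1.png");c=p["frame"][70:220,110:290,::-1];cv2.imwrite("pics/s1c.png",cv2.resize(c,None,fx=4,fy=4,interpolation=cv2.INTER_CUBIC))
p=grab_frame("top");c=p["frame"][145:265,120:270,::-1];cv2.imwrite("pics/t1c.png",cv2.resize(c,None,fx=4,fy=4,interpolation=cv2.INTER_CUBIC))
E
```

```text
2.4 [0.48644884 0.14578253 0.19425424] [ 3.14149015e+00 -6.00765841e-04  3.17397361e-01] [0.38442573 1.60035852 0.1969084 ] 0.0006824194387740618
```

View pics/s1c.png

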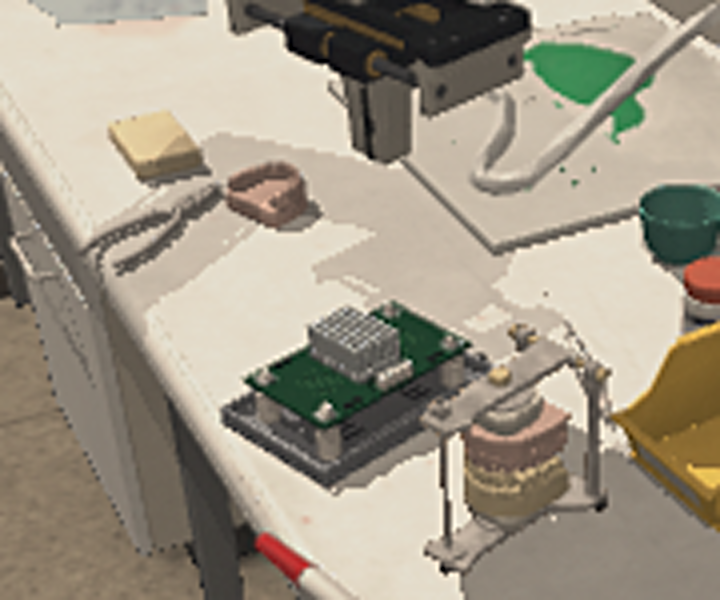

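View pics/t1c.png

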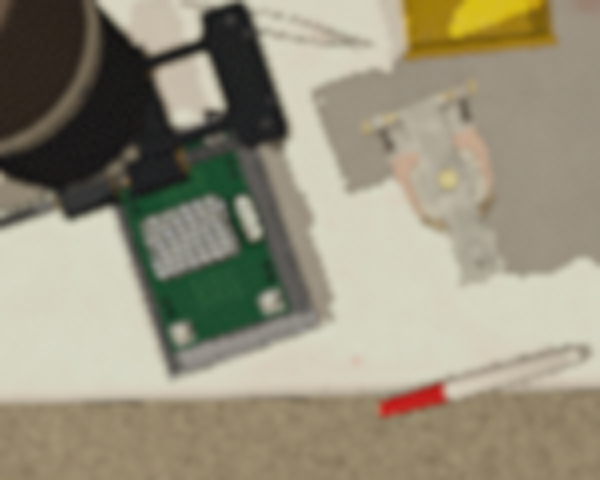

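The gripper is closed above the far end, and the fingers line up across the board. The path beside the articulator, about 0.11 m tall, is clear.

Request:
step_arm(commands="0 0 30 0 0 0; 0 0 30 0 0 0; 0 0 30 0 0 0; 0 0 0 0 0 0; 0 0 0 0 0 0")

```text
t: 3.12
eef_pos: [0.4868, 0.147, 0.1052]
ee_rot: [-3.141, -0.002, 0.32]
force: [0.9, -0.5, 0.8]
width: 0.0004
```

Request:
step_arm(commands="0 5 10 0 0 0; 0 0 15 0 0 0; 0 0 10 0 0 0; 0 0 0 0 0 0; 0 0 0 0 0 0")

```text
t: 3.75
eef_pos: [0.4877, 0.141, 0.0688]
ee_rot: [3.141, 0.0, 0.318]
force: [-0.8, -0.1, 0.3]
width: 0.0004
```

```bash
python3 - <<'E'
from h import *
s=get_state();print(s["t"],s["eef_pos"],s["ee_rot"],s["force"],s["width"])
p=grab_frame("scene");c=p["frame"][100:220,130:280,::-1];cv2.imwrite("pics/s2c.png",cv2.resize(c,None,fx=5,fy=5,interpolation=cv2.INTER_CUBIC))
# predicted finger foot corners
yaw=.3194
E
```

```text
3.75 [0.48772242 0.14103573 0.06877432] [3.14137175e+00 2.00756131e-04 3.18308760e-01] [-0.79522188 -0.10633638  0.28611508] 0.00038631344141601604
```

View pics/s2c.png

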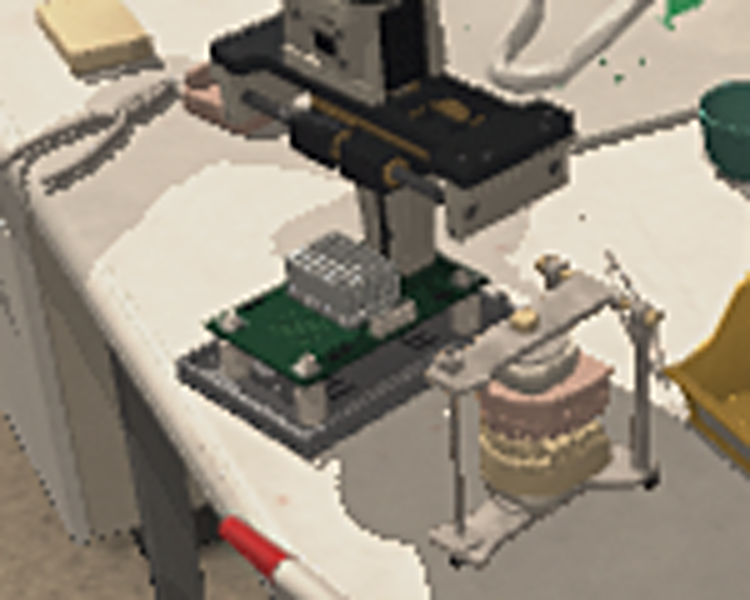

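The fingers hang between the heat sink and the far posts, just above bare board and clear of the articulator. I'll press now in small steps.

Request:
step_arm(commands="0 0 4 0 0 0; 0 0 4 0 0 0; 0 0 2 0 0 0; 0 0 1 0 0 0; 0 0 0 0 0 0")

```text
t: 4.42
eef_pos: [0.488, 0.1412, 0.058]
ee_rot: [-3.141, -0.001, 0.318]
force: [0.2, -0.1, 1.9]
width: 0.0004
```

Request:
step_arm(commands="0 0 2 0 0 0; 0 0 0 0 0 0")

```text
t: 4.68
eef_pos: [0.4872, 0.1408, 0.0556]
ee_rot: [3.142, 0.001, 0.318]
force: [-0.1, -0.7, -0.0]
width: 0.0007
```

Request:
step_arm(commands="0 0 2 0 0 0; 0 0 0 0 0 0")

```text
t: 4.92
eef_pos: [0.4872, 0.1407, 0.0534]
ee_rot: [3.141, 0.001, 0.318]
force: [0.2, -0.5, 0.6]
width: 0.0004
```

Request:
step_arm(commands="0 0 2 0 0 0; 0 0 0 0 0 0")

```text
t: 5.18
eef_pos: [0.4875, 0.1409, 0.0519]
ee_rot: [3.141, 0.0, 0.318]
force: [-0.6, -0.7, 3.3]
width: 0.0007
```

Request:
step_arm(commands="0 0 1 0 0 0; 0 0 0 0 0 0")

```text
t: 5.42
eef_pos: [0.4875, 0.1409, 0.0515]
ee_rot: [3.141, -0.0, 0.319]
force: [-4.6, -0.7, 11.3]
width: 0.0005
```

Request:
step_arm(commands="0 0 1 0 0 0; 0 0 0 0 0 0")

```text
t: 5.68
eef_pos: [0.4875, 0.141, 0.0503]
ee_rot: [3.142, -0.0, 0.318]
force: [-2.6, -1.0, 8.8]
width: 0.0003
```

Request:
step_arm(commands="0 0 1 0 0 0; 0 0 0 0 0 0")

```text
t: 5.92
eef_pos: [0.4876, 0.141, 0.0502]
ee_rot: [3.141, -0.0, 0.319]
force: [-7.5, -0.9, 20.0]
width: 0.0004
```

```bash
python3 - <<'E'
from h import *
p=grab_frame("scene");c=p["frame"][130:220,150:260,::-1];cv2.imwrite("pics/s3c.png",cv2.resize(c,None,fx=6,fy=6,interpolation=cv2.INTER_CUBIC))
print(get_state()["force"],get_state()["eef_pos"])
E
```

```text
[-6.15071897 -1.01005593 20.01045091] [0.48754416 0.14097502 0.05016267]
```

View pics/s3c.png

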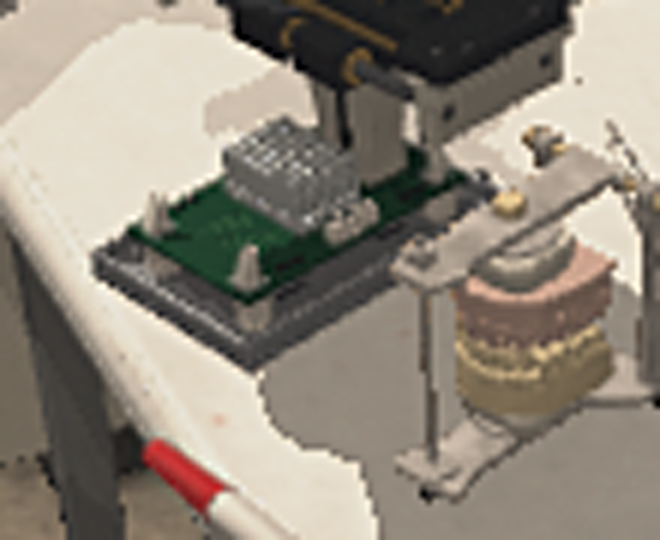

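The far end went down and then met a solid stop at 20 N. The near end has dropped too, with its tips now standing taller at crop (155,215) and (250,265). I'll press the near end next.

Request:
step_arm(commands="0 0 -20 0 0 0; 0 0 -30 0 0 0; 0 0 -15 0 0 0; -37 0 0 0 0 0; -36 0 0 0 0 0; 0 0 0 0 0 0; 0 0 0 0 0 0")

```text
t: 6.85
eef_pos: [0.4188, 0.1186, 0.114]
ee_rot: [-3.141, -0.001, 0.319]
force: [0.1, 0.0, -0.1]
width: 0.0005
```

```bash
python3 - <<'E'
from h import *
p=grab_frame("scene");c=p["frame"][130:220,150:260,::-1];cv2.imwrite("pics/s4c.png",cv2.resize(c,None,fx=6,fy=6,interpolation=cv2.INTER_CUBIC))
print(get_state()["force"],get_state()["eef_pos"])
E
```

```text
[ 0.97000365 -0.00506759  0.19526504] [0.41901121 0.11868699 0.11391118]
```

View pics/s4c.png

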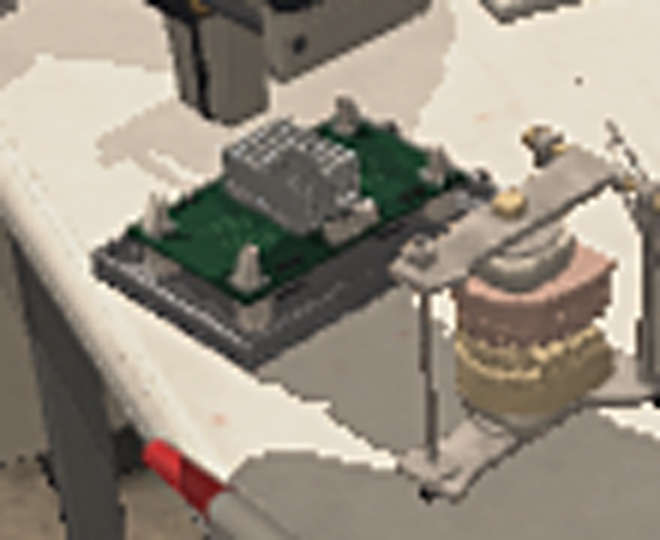

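The far posts show through at (345,115) and (437,165). Pressing the near end now.

Request:
step_arm(commands="0 0 20 0 0 0; 0 0 20 0 0 0; 0 0 10 0 0 0; 0 0 3 0 0 0; 0 0 0 0 0 0")

```text
t: 7.52
eef_pos: [0.4186, 0.1183, 0.0609]
ee_rot: [3.141, -0.0, 0.318]
force: [-0.9, -0.1, 0.3]
width: 0.0002
```

Request:
step_arm(commands="0 0 3 0 0 0; 0 0 0 0 0 0")

```text
t: 7.78
eef_pos: [0.4183, 0.1182, 0.058]
ee_rot: [-3.141, -0.0, 0.318]
force: [0.2, 1.1, 0.5]
width: 0.0001
```

Request:
step_arm(commands="0 0 2 0 0 0; 0 0 0 0 0 0")

```text
t: 8.02
eef_pos: [0.4182, 0.1182, 0.0558]
ee_rot: [3.142, 0.0, 0.318]
force: [-0.1, -0.4, -0.5]
width: 0.0003
```

Request:
step_arm(commands="0 0 2 0 0 0; 0 0 0 0 0 0")

```text
t: 8.28
eef_pos: [0.4182, 0.1181, 0.0537]
ee_rot: [3.142, 0.0, 0.318]
force: [0.8, 0.6, 0.3]
width: 0.0002
```

Request:
step_arm(commands="0 0 1.5 0 0 0; 0 0 0 0 0 0")

```text
t: 8.52
eef_pos: [0.4182, 0.1181, 0.0522]
ee_rot: [3.142, 0.0, 0.318]
force: [-0.1, -0.4, -0.5]
width: 0.0001
```

Request:
step_arm(commands="0 0 1 0 0 0; 0 0 0 0 0 0")

```text
t: 8.78
eef_pos: [0.4182, 0.1182, 0.0512]
ee_rot: [3.142, 0.0, 0.318]
force: [-0.5, 0.1, -0.2]
width: 0.0005
```

Request:
step_arm(commands="0 0 1 0 0 0; 0 0 0 0 0 0")

```text
t: 9.02
eef_pos: [0.4183, 0.1182, 0.0503]
ee_rot: [-3.142, -0.0, 0.318]
force: [0.2, 0.3, 0.7]
width: 0.0002
```

Request:
step_arm(commands="0 0 1 0 0 0; 0 0 0 0 0 0")

```text
t: 9.28
eef_pos: [0.4184, 0.1182, 0.0502]
ee_rot: [3.141, -0.0, 0.319]
force: [-5.2, -0.8, 16.8]
width: 0.0005
```

Request:
step_arm(commands="0 0 0.7 0 0 0; 0 0 0 0 0 0")

```text
t: 9.52
eef_pos: [0.4184, 0.1182, 0.0501]
ee_rot: [3.141, -0.001, 0.319]
force: [-9.3, -1.2, 26.9]
width: 0.0007
```

Request:
step_arm(commands="0 0 -15 0 0 0; 0 0 -30 0 0 0; 0 0 -50 0 0 0; 0 -60 -40 0 0 0; 0 -60 0 0 0 0; 0 -60 0 0 0 0; 0 -60 0 0 0 0; 0 0 0 0 0 0")

```text
t: 10.52
eef_pos: [0.3446, 0.3419, 0.1781]
ee_rot: [-3.141, -0.0, 0.322]
force: [-0.4, -0.3, -0.6]
width: 0.0009
```

```bash
python3 - <<'E'
from h import *
import pickle
P={}
for n in("scene","top"): P[n]=grab_frame(n)
pickle.dump(P,open("p1.pkl","wb"))
c=P["scene"]["frame"][110:230,130:280,::-1];cv2.imwrite("pics/s5c.png",cv2.resize(c,None,fx=5,fy=5,interpolation=cv2.INTER_CUBIC))
c=P["top"]["frame"][145:265,120:270,::-1];cv2.imwrite("pics/t5c.png",cv2.resize(c,None,fx=5,fy=5,interpolation=cv2.INTER_CUBIC))
E
```

```text
(no output)
```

View pics/s5c.png

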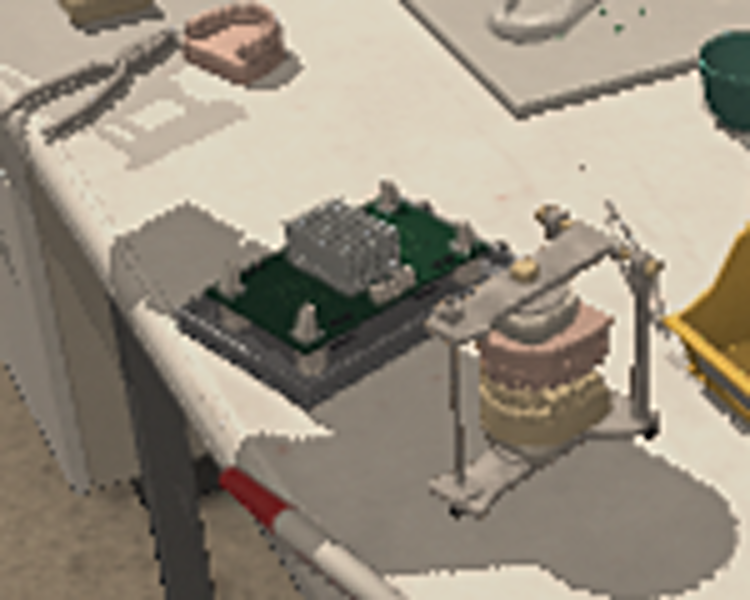

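View pics/t5c.png

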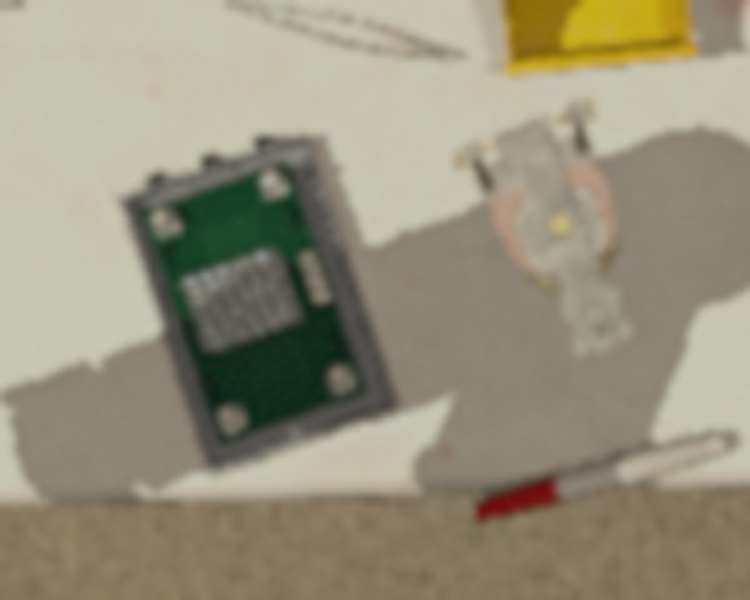

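```bash
python3 - <<'E'
from h import *
import pickle
P=pickle.load(open("p1.pkl","rb"));T,S=P["top"],P["scene"]
a=np.radians(18.3);u=np.array([np.cos(a),np.sin(a),0]);v=np.array([-u[1],u[0],0]);c0=np.array([.453,.130,0])
for (pic,n,off) in((S,"scene",(130,110)),(T,"top",(120,145))):
  f=cv2.resize(pic["frame"][off[1]:off[1]+120,off[0]:off[0]+150,::-1],None,fx=5,fy=5,interpolation=cv2.INTER_CUBIC)
  for z,col in((.025,(0,0,255)),(.030,(0,255,255)),(.035,(255,0,0))):
    pts=[(proj(pic,c0+u*i*.065+v*j*.04+[0,0,z])-off+.5)*5 for i,j in((1,1),(1,-1),(-1,-1),(-1,1))]
    cv2.polylines(f,[np.int32(np.round(pts))],True,col,1)
  cv2.imwrite("pics/ov_%s.png"%n,f)
E
```

```text
(no output)
```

View pics/ov_scene.png

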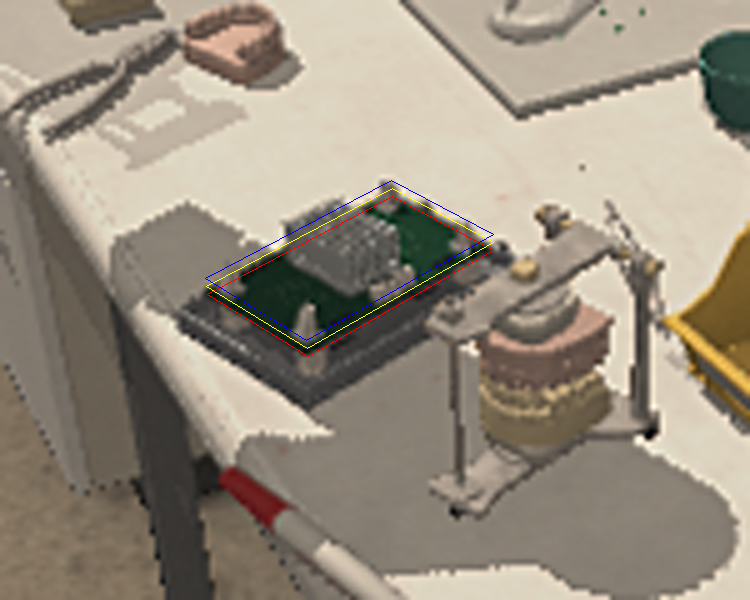

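View pics/ov_top.png

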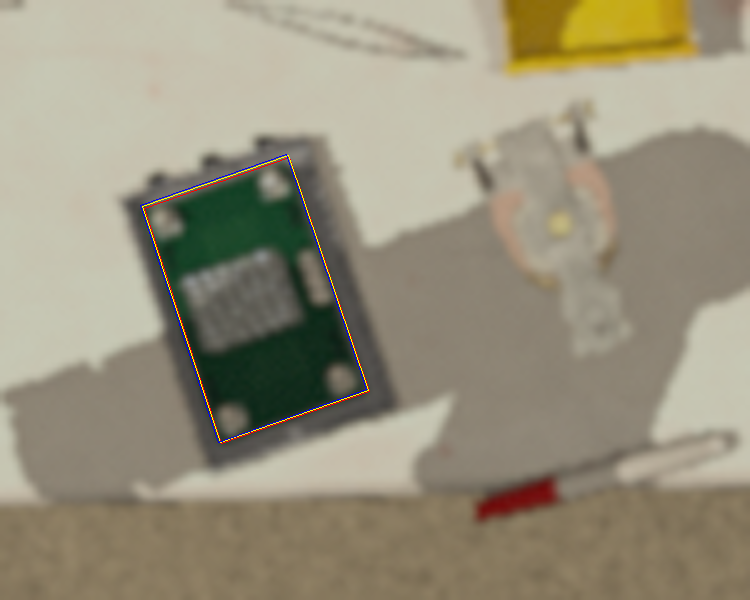

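```bash
python3 - <<'E'
import pickle,cv2,numpy as np
P=pickle.load(open("p1.pkl","rb"));Q=pickle.load(open("p0.pkl","rb"))
a=P["scene"]["frame"][140:190,168:235,::-1];b=Q["scene"]["frame"][140:190,168:235,::-1]
z=lambda x:np.clip(cv2.resize(x,None,fx=11,fy=11,interpolation=cv2.INTER_LANCZOS4).astype(float)*1.4,0,255).astype(np.uint8)
cv2.imwrite("pics/z1.png",z(a));cv2.imwrite("pics/z0.png",z(b))
E
```

```text
(no output)
```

View pics/z1.png

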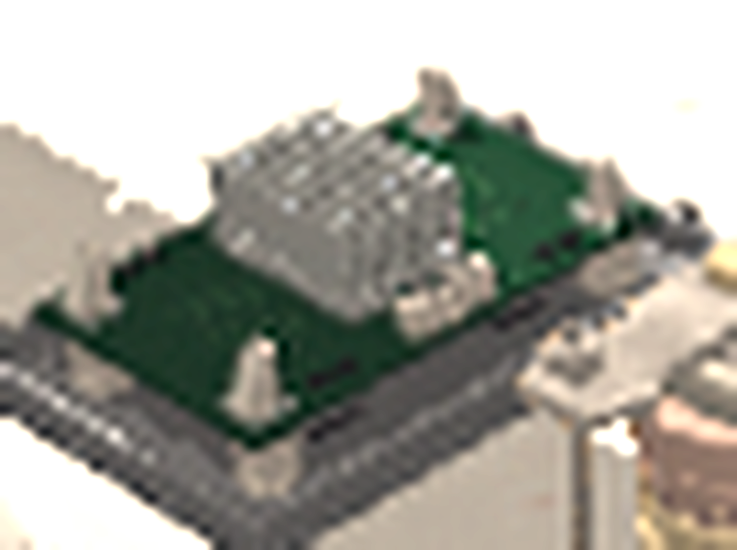

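View pics/z0.png

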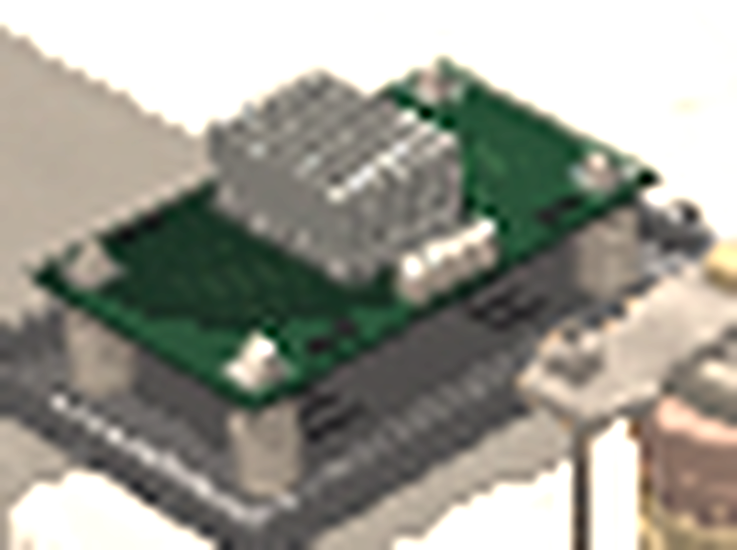

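Every corner dropped about 32 to 38 zoomed pixels, which is about the 31 to 33 expected for 10 mm. To confirm the far end didn't spring back during the near press, I'll touch it again.

Request:
step_arm(commands="18 60 0 0 0 0; 18 60 0 0 0 0; 18 60 0 0 0 0; 19 60 30 0 0 0; 0 0 40 0 0 0; 0 0 30 0 0 0; 0 0 20 0 0 0; 0 0 0 0 0 0")

```text
t: 11.62
eef_pos: [0.4849, 0.137, 0.0601]
ee_rot: [3.141, 0.004, 0.316]
force: [-0.6, 0.9, 0.1]
width: 0.0001
```

Request:
step_arm(commands="0 0 0 0 0 0")

```text
t: 11.75
eef_pos: [0.4864, 0.1387, 0.0622]
ee_rot: [-3.141, -0.001, 0.318]
force: [-0.0, -0.4, 0.4]
width: 0.0005
```

Request:
step_arm(commands="1.5 -2 4 0 0 0; 0 0 4 0 0 0; 0 0 2 0 0 0; 0 0 0 0 0 0")

```text
t: 12.25
eef_pos: [0.4867, 0.1414, 0.0512]
ee_rot: [3.141, 0.0, 0.318]
force: [-0.4, -0.2, 0.0]
width: 0.0008
```

Request:
step_arm(commands="0 0 1 0 0 0; 0 0 0 0 0 0")

```text
t: 12.5
eef_pos: [0.4869, 0.1415, 0.0504]
ee_rot: [3.142, -0.0, 0.318]
force: [-0.5, 0.2, 0.6]
width: 0.0003
```

Request:
step_arm(commands="0 0 1 0 0 0; 0 0 0 0 0 0")

```text
t: 12.75
eef_pos: [0.4869, 0.1415, 0.0503]
ee_rot: [3.142, -0.0, 0.319]
force: [-3.7, -1.2, 10.6]
width: 0.0006
```

The far end is solid at z = 50.3 mm, against 50.2 mm at the near end, so the board is level and fully home. Retracting now.

Request:
step_arm(commands="0 0 -15 0 0 0; 0 0 -30 0 0 0; 0 0 -50 0 0 0; 0 -60 -40 0 0 0; 0 -60 0 0 0 0; 0 -60 0 0 0 0; 0 -60 0 0 0 0; 0 0 0 0 0 0")

```text
t: 13.75
eef_pos: [0.4132, 0.3653, 0.1798]
ee_rot: [-3.141, -0.001, 0.322]
force: [0.2, -1.6, -1.0]
width: 0.0005
```

```bash
python3 - <<'E'
from h import *
s=get_state();print(s["t"],s["eef_pos"],s["force"])
p=grab_frame("scene");cv2.imwrite("pics/end.png",cv2.resize(p["frame"][110:320,130:360,::-1],None,fx=2.8,fy=2.8,interpolation=cv2.INTER_CUBIC))
import pickle;q=pickle.load(open("p0.pkl","rb"))["scene"]["frame"]
d=np.abs(p["frame"].astype(int)-q)[230:310,240:350].max(2);print("cap region diff",d.mean(),(d>40).sum())
E
```

```text
13.75 [0.41320531 0.3653126  0.17975527] [ 0.24212325 -1.62921804 -0.98290425]
cap region diff 5.36875 187
```

View pics/end.png

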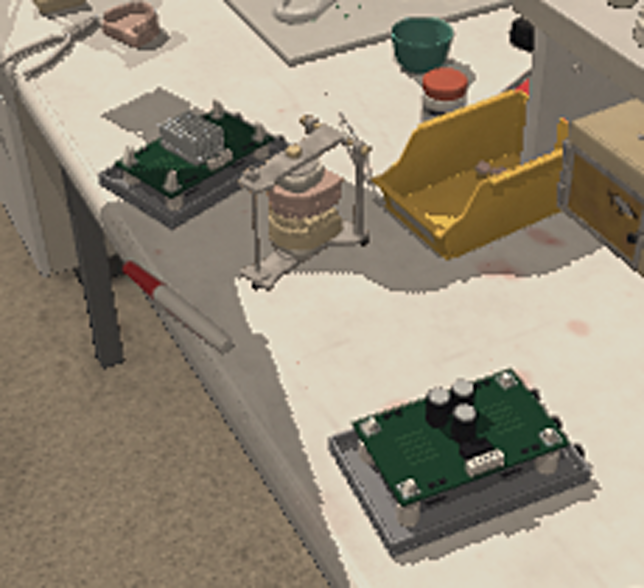

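The heat-sink board at (190,150) sits low, with all four barbs through. The capacitor board at (460,440) still rides high on its posts, and the small image change in that area looks like the arm's shadow. Handing in.

```bash
python3 -c "
from station import *
print(job_done())"
```

```text
the job is handed in; nothing more can be done
None
```

The heat-sink board is pressed home on its standoffs. I handed the job in at about 13.8 s of the 38 s allowed, with the arm clear of everything.

- **Pressing:** I pressed with closed fingers, far end first and then near end. The far end gave way at about 11 N and then met a solid stop at 20 N. The near end showed no click of its own. It had already dropped when I pressed the far end, and it met a solid stop straight away (up to 27 N).
- **Level check:** A second touch on the far end stopped solid at a tool height of 50.3 mm, against 50.2 mm at the near end. That puts the board top at about 25 mm at both ends, which is the home height. The camera view shows all four barbs standing through the board, and each corner dropped by about 10 mm. I only saw clicks indirectly, through force and height.
- **Capacitor board:** I did not touch it, and in the last picture it still rides loose on its barbs. The small pixel differences around it since the start look like the arm's shadow moving; I did not measure its height again.

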